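# Seat the drive collar of a bobbin winder

### The job

Lift the empty wooden bobbin off the winder's spindle and set it down upright in the wooden tray without dropping it. Then turn the knurled metal collar left on the spindle until its hidden keyways drop over the spindle's pins, push it fully home against its spring, and finish while still holding it pushed home (it springs up if let go). Leave the awl, the tin and the notebook alone.

Things in the scene. Friction and masses are not known exactly. Their poses are not given: they have to be found in the camera images.
- collar: Knurled aluminium collar on the winder's spindle: ring 60 mm in diameter, 44 mm high, loose, 0.2 to 0.35 kg. Origin at the centre of its underside, z up. Its three hidden keyways, 120 degrees apart, rest turned away on the spindle's pins. Turn it clockwise seen from above, 0.5 to 1.3 rad (unknown; this frame's yaw does not tell), and they come over the pins, passing freely over about 0.2 rad.
- collar_top (a point): Centre of the collar's top face, 44 mm above its underside. With the keyways over the pins the collar sinks 4 mm freely onto a sprung plate and 8 mm more against the spring to its home seat; otherwise it cannot sink.
- spindle_top (a point): Top end of the upright steel spindle, 22 mm in diameter, fixed, not turning. It runs through the collar with 1.2 mm of play all round and sticks out 24 mm above the collar's top at first, 36 mm when the collar is home.
- winder_seat (a point): Home seat, on the spindle's axis: flat top of the fixed grey housing, 40 mm above the bench. The collar's underside is 12 mm above it at first, 8 mm when the keyways have dropped over the pins, 0 when home. The housing is 195 x 120 mm; a motor can 52 mm in diameter stands 108 mm behind the spindle (this frame's +x), 45 mm above the seat.
- thrust (a joint): Travel in m of the brass sprung plate (50 mm in diameter) under the collar: 0 as long as it is not pressed, 0.008 when the collar is home. Its spring pushes up with 6 N at 0 and 10 N at 0.008, which is more than the collar's weight.
- bobbin: The empty wooden bobbin, at first standing on top of the collar round the end of the spindle: 64 mm high, flanges 48 mm in diameter (the top one 16 mm thick, the bottom one 8 mm), barrel 34 mm, bore 25 mm through, 70 g. Origin at the centre of its underside, z up. It must be lifted 24 mm or more to clear the spindle.
- tray: Square wooden tray 160 x 160 mm, 28 mm high, walls 6 mm, floor 6 mm thick, fixed to the bench. Origin at the centre of its underside; z up.
- tray_in (a point): Centre of the tray's inner floor.
- awl: Bystander: awl with a pale wooden handle, 121 mm long, lying on the bench. Origin under its middle.
- tin: Bystander: low round white-painted metal tin 67 mm in diameter, 27 mm high. Origin at the centre of its underside.
- notebook: Bystander: brown notebook 90 x 150 x 14 mm, lying. Origin at the centre of its underside.
Things that resemble listed ones, but are neither listed nor needed, are in the scene too. What is meant by the bobbin is not orange or red, and is the smaller of those in its own colour.

How it is judged (in metres and radians):
On the way, in this order (a step that is already met when the one before it is completed fails the run):
1. the bobbin is lowered to the tray's floor (within 10 mm) while still in the fingers (horizontal distance between bobbin and tray_in below 0.07 m and z of bobbin in the frame of tray_in below 0.01 m and contact force between the fingers and bobbin above 0.5 N).
2. the bobbin stands upright in the tray, let go (horizontal distance between bobbin and tray_in below 0.07 m and z of bobbin in the frame of tray_in below 0.004 m and angle between bobbin's own z axis and vertical below 0.1 rad and contact force between the fingers and bobbin below 0.1 N), for 0.2 s.
3. the collar's keyways have gone over the pins (z of collar in the frame of winder_seat below 0.009 m).
At the end, for the whole second after the job is handed in: The robot's fingers hold the collar (over 3 N of contact) with its underside within 3 mm of the home seat, the sprung plate pressed at least 5.5 mm, the collar upright and still; the bobbin stands upright, let go and still on the tray's floor (all of step 2 and z of collar in the frame of winder_seat below 0.003 m and horizontal distance between collar and winder_seat below 0.004 m and angle between collar's own z axis and vertical below 0.1 rad and value of joint thrust above 0.0055 m and contact force between the fingers and collar above 3 N and linear speed of each of collar, bobbin below 0.02 m/s); the arm keeps its last pose, push and grip.
It fails at once if the awl is moved more than 30 mm (distance of awl from where it was at the start of the episode above 0.03 m).
It fails at once if the tin is moved more than 30 mm (distance of tin from where it was at the start of the episode above 0.03 m).
It fails at once if the notebook is moved more than 30 mm (distance of notebook from where it was at the start of the episode above 0.03 m).
It also fails if it takes over 54 s, if anything falls off the work surface, if the arm or the gripper's body presses on something with over 40 N, if the wrist force passes 120 N, or if a joint passes its speed limit or range.

### The arm

A 7-joint arm with a two-finger parallel gripper is mounted at the origin on the work surface. World frame = base frame: x ahead of the robot, y to its left, z up, the work surface at z = 0. Lengths are in m, angles in degrees, forces in N, time in s.
With the tool pointing down it reaches from about 0.425 to 0.95 m from the base axis. Payload 4.7 kg.
Tool frame: the origin (TCP) lies at the very end of the fingers, on their centre line; the grasp point (between the pads) lies 19 mm behind it; z points along the fingers, y is the line along which they close (so a half turn about z gives the same grasp; the last joint's range is limited). The gripper opens to 85 mm and grips with 20 to 120 N. Pads are 22 mm wide; open, the fingers measure 114 mm over their backs; the gripper's body (76 mm by 85 mm) begins 54 mm behind the grasp point. The pads swing forward as they close: fully open they stand 13 mm farther back than shut.
Start: joints at [-1.656, 26.849, -2.785, 87.806, 1.381, 65.374, -4.715], TCP at [0.675, 0, 0.231] pointing down, gripper open.
Joint ranges: [-148.3, 148.3], [-19.14, 114.17], [-79.39, 73.82], [5.75, 140.21], [-59.74, 239.74], [12.07, 113.84], [-152.46, 152.46]. Speed limits (degrees/s): [147.25, 147.25, 180, 180, 180, 180, 180].

### API

Orientations are given as a 3x3 rotation matrix whose columns are the frame's x, y, z axes.
In Python, from bench import get_obs, camera, finish_job gives the robot as it stands.
- The arm moves only by the tool jog_arm, never from a script. Its argument "commands" is a list that holds one entry, the list of rows, each a list of 5 numbers: the closure, from 0 (fully open) to 1 (shut), then the shift along the tool's x, y, z in cm, then the turn about the tool's z in rad. A call has 1 to 8 rows; each row is the pose to reach, as a shift and turn from the pose commanded when the call began, along the tool's axes at that moment; what a row does not reach only later rows make up. A row lasts 1/8 s, in which the tool goes at most 62.5 mm and 10.7 degrees, less where a joint would pass 70% of its speed; a pose out of reach is approached as far as the arm can. A call with a gripper value outside its range is refused whole. The fingers move at their own pace and stop on an object; "grip_force" is the grip in N (left out, the last holds). Time passes only in rows, so rows that repeat a pose let the fingers close. It gives the time, the measured TCP pose, the force, the opening and the grip force at its end, in the units of the state.
- get_obs(): the state, without advancing time (a new reading comes with each control period).
- camera(name): name is "scene" or "side" or "wrist"; returns a dict with "color" (480x640x3 uint8, blue, green, red), "K" (3x3 intrinsics, pixels), "rvec" (rotation vector, rad) and "tvec" (3), from world to camera coordinates, as OpenCV has them. Camera axes: x right, y down, z forward; pixel columns grow to the right and rows downward; lengths in m; the calibration is good to about 2 mm. A picture is of the moment at which its call begins. There is no depth.
- finish_job(): hands the job in; it is judged then, once.
The state is a dict: "time": time; "q": joint angles; "dq": joint speeds; "joint_torque": joint torques, N m; "ee_pos": TCP position; "tcp_rot": TCP orientation; "ft_force": force on the tool from outside, world axes, zero at the start; "ft_torque": the same for the moment, N m; "width": opening from 0.0 (shut) to 1.0 (fully open); "grip_force": force on a finger pad.
Only numpy, scipy, OpenCV 4.12 (cv2) and the standard library are available. Lean on these libraries where they do the work, as an engineer would, in place of code of your own. Each camera call takes 0.05 s, during which the arm holds its last target. There are 200 camera calls.

## Working session

There is one attempt and no reset: what is moved stays moved. The work goes in short steps, Python scripts to look and compute and a tool call to move; the robot and the scene stay as the last step left them, time stands still between calls to the robot, and variables do not carry over. Pictures are saved under pics/ and viewed, at most 10 in all, crops included, and the job is handed in when it is done.

Besides the shell and the picture viewer there is one more tool, called after "Request:" by a JSON object that holds its "api" and its "payload". jog_arm: Moves the arm, as the interface text tells. Its arguments: {"type":"object","properties":{"commands":{"type":"array"},"grip_force":{"type":"number"}},"required":["commands"]}

```bash
mkdir -p pics; cat > h.py <<'E'
import numpy as np, cv2, pickle
from bench import get_obs, camera, finish_job
def snap(n,tag):
    c=camera(n); cv2.imwrite(f'pics/{tag}.png',c['color']); pickle.dump(c,open(f'pics/{tag}.pkl','wb')); return c
def load(tag): return pickle.load(open(f'pics/{tag}.pkl','rb'))
def ray(c,u,v):
    R=cv2.Rodrigues(np.array(c['rvec'],float))[0]; t=np.array(c['tvec'],float).ravel()
    o=-R.T@t; d=R.T@np.linalg.inv(c['K'])@np.array([u,v,1.]); return o,d/np.linalg.norm(d)
def atz(c,u,v,z):
    o,d=ray(c,u,v); return o+d*(z-o[2])/d[2]
def tri(*cuv):
    A=0;b=0
    for c,u,v in cuv:
        o,d=ray(c,u,v);P=np.eye(3)-np.outer(d,d);A=A+P;b=b+P@o
    x=np.linalg.solve(A,b); res=[np.linalg.norm((np.eye(3)-np.outer(ray(*k)[1],ray(*k)[1]))@(x-ray(*k)[0])) for k in cuv]
    return x,res
def proj(c,p): return cv2.projectPoints(np.array(p,float).reshape(-1,3),np.array(c['rvec'],float),np.array(c['tvec'],float),np.array(c['K'],float),None)[0].reshape(-1,2)
E
python3 - <<'E'
from h import *
np.set_printoptions(precision=4,suppress=True)
for n in ('scene','side','wrist'):
    c=snap(n,n+'0'); print(n,ray(c,320,240))
o=get_obs(); print(o['ee_pos'],o['tcp_rot'],o['ft_force'],o['width'],o['time'])
E
```

```text
scene (array([1.0238, 0.3155, 0.9832]), array([-0.4272, -0.3031, -0.8519]))
side (array([ 0.56  , -0.7361,  0.7538]), array([ 0.0188,  0.7406, -0.6717]))
wrist (array([0.6737, 0.0716, 0.3737]), array([-0.    , -0.2681, -0.9634]))
[0.6746 0.     0.2305] [[-0.0001  1.     -0.0015]
 [ 1.      0.0001 -0.0001]
 [-0.0001 -0.0015 -1.    ]] [-0.0182  0.364  -0.3636] 1.0035993499668228 0.15
```

View pics/scene0.png

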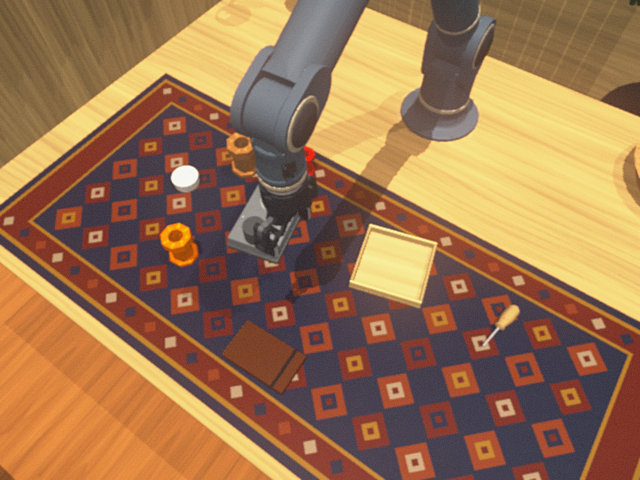

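View pics/side0.png

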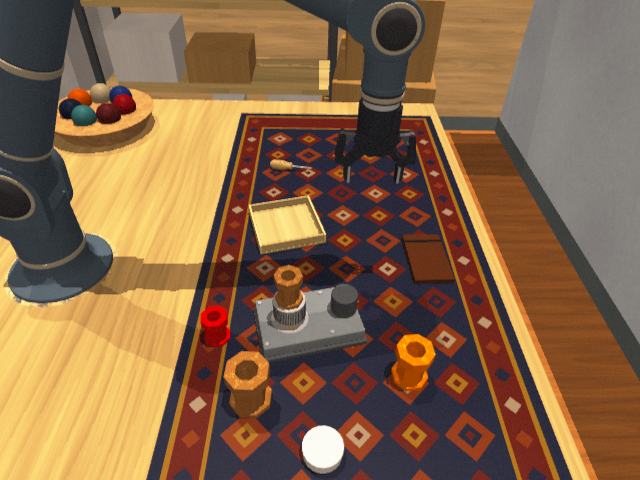

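The side view shows four bobbin-like things: brown small on the collar (288,285), brown large (247,385), red (215,325) and orange (412,362). The one on the collar fits, being the smaller of the two brown ones. The tray is at (287,224), and the motor can at (344,300). In the scene view the arm hides the winder. I'll confirm with a side crop next to the wrist view.

```bash
python3 - <<'E'
from h import *
a=cv2.imread('pics/side0.png')[250:350,235:375]; a=cv2.resize(a,(560,400),interpolation=cv2.INTER_CUBIC)
cv2.imwrite('pics/crop1.png',a)
s=load('side0')
for n,u,v,z in [('bobtop',288,272,.16),('can',344,289,.085),('tray',287,230,.006),('tin',323,440,.027),('bigbob',247,362,.09),('red',215,312,.06)]: print(n,atz(s,u,v,z))
w=load('wrist0')
print(w['K'])
E
```

```text
bobtop [ 0.51929721 -0.16666438  0.16      ]
can [ 0.62405727 -0.13876156  0.085     ]
tray [0.49991197 0.12377467 0.006     ]
tin [ 0.58176314 -0.40507269  0.027     ]
bigbob [ 0.4562797  -0.30489845  0.09      ]
red [ 0.37923095 -0.17694966  0.06      ]
[[415.75903073   0.         319.42750386]
 [  0.         415.75903073 245.47051252]
 [  0.           0.           1.        ]]
```

View pics/crop1.png

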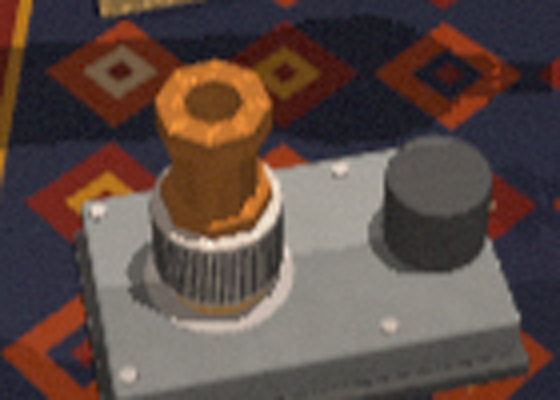

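View pics/wrist0.png

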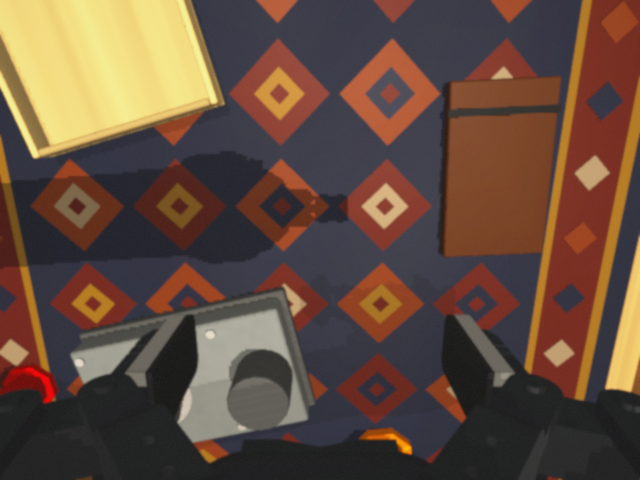

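The crop confirms it: the brown bobbin stands on the knurled collar, with its top centre at about (288.5,274.5) in full-image pixels. The wrist view shows the tray at upper left (110,80) and the can at (259,392), with the winder partly hidden by the fingers. I'll move above and behind the bobbin for a clear second view.

Request:
{"api": "jog_arm", "payload": {"commands": [[[0, -6, -4, -3, 0], [0, -12, -8, -3, 0], [0, -18, -12, -3, 0], [0, -22, -15.5, -3, 0], [0, -22, -15.5, -3, 0], [0, -22, -15.5, -3, 0]]]}}

```text
time: 0.9
ee_pos: [0.5186, -0.222, 0.2614]
tcp_rot: [[0.005, 1.0, -0.0], [1.0, -0.005, -0.0], [-0.0, -0.0, -1.0]]
ft_force: [0.6, 0.9, -0.1]
width: 0.999
grip_force: 0.0
```

```bash
python3 - <<'E'
from h import *
w=snap('wrist','wrist1'); s=snap('scene','scene1'); snap('side','side1')
o=get_obs(); print(o['ee_pos'],o['time'])
a=cv2.imread('pics/wrist1.png'); b=s['color'][100:340,220:460]
b=cv2.resize(b,(480,480),interpolation=cv2.INTER_CUBIC)
im=np.hstack([a,b]); im=cv2.resize(im,(800,int(480*800/1120)),interpolation=cv2.INTER_AREA)
cv2.imwrite('pics/m1.png',im)
E
```

```text
[ 0.52108328 -0.21815949  0.26116743] 1.05
```

View pics/wrist1.png

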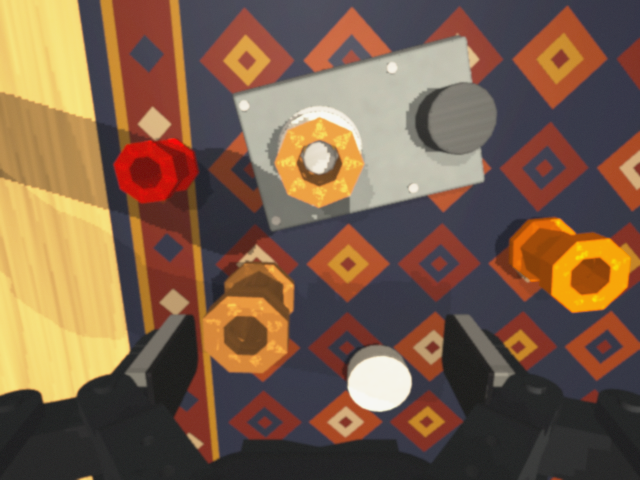

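The wrist view shows the bobbin's top ring centred at (319.5,162), with the spindle end at (319,157) inside it. The can is at (457,118), the large brown bobbin at (245,334), and the tin at (380,380). Next I triangulate with the side view.

```bash
python3 - <<'E'
from h import *
np.set_printoptions(precision=4,suppress=True)
w=load('wrist1'); s=load('side0'); w0=load('wrist0')
print('bob',tri((w,319.5,162),(s,288.5,274.5)))
print('on .16',atz(w,319.5,162,.16),atz(s,288.5,274.5,.16), 'spindle',atz(w,319,157,.12))
print('can',tri((w,457,121),(s,344.5,293)), atz(w,463,119,.085))
# winder screws at z .04
for p in [(244,105),(391,68),(276,221),(413,188)]: print('screw',atz(w,*p,.04))
# tray from wrist0/side corners
sc=cv2.imread('pics/scene1.png')[210:320,335:455]; sc=cv2.resize(sc,None,fx=3.3,fy=3.3,interpolation=cv2.INTER_CUBIC)
sd=cv2.imread('pics/side0.png')[185:265,240:335]; sd=cv2.resize(sd,None,fx=4,fy=4,interpolation=cv2.INTER_CUBIC)
H=400; im=np.zeros((H,800,3),np.uint8); im[:sc.shape[0],:sc.shape[1]]=sc; im[:sd.shape[0],400:400+sd.shape[1]]=sd; cv2.imwrite('pics/tray.png',im)
E
```

```text
bob (array([ 0.5191, -0.1718,  0.1589]), [np.float64(0.001273265938289472), np.float64(0.0012732659382892625)])
on .16 [ 0.5178 -0.1718  0.16  ] [ 0.5204 -0.1727  0.16  ] spindle [ 0.5175 -0.1719  0.12  ]
can (array([ 0.6224, -0.1484,  0.083 ]), [np.float64(0.0024674038308496213), np.float64(0.002467403830849773)]) [ 0.6235 -0.1476  0.085 ]
screw [ 0.4552 -0.1353  0.04  ]
screw [ 0.5762 -0.1073  0.04  ]
screw [ 0.4785 -0.2342  0.04  ]
screw [ 0.5998 -0.2051  0.04  ]
```

View pics/tray.png

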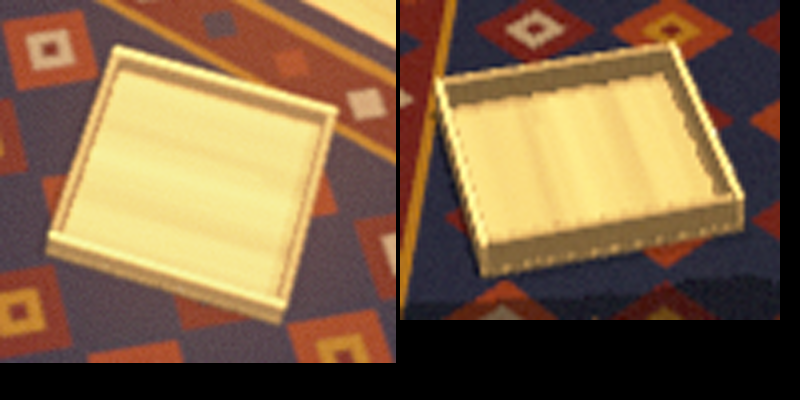

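Tray rim corners in the crop are (116,47), (336,108), (285,308), (50,238) in the scene view. In the side view they are (438,80), (674,44), (743,198), (484,246).

```bash
python3 - <<'E'
from h import *
np.set_printoptions(precision=4,suppress=True)
c=load('scene1'); s=load('side0')
A=[(116,47),(336,108),(285,308),(50,238)]; B=[(438,80),(674,44),(743,198),(484,246)]
a=[(335+u/3.3,210+v/3.3) for u,v in A]; b=[(240+(u-400)/4,185+v/4) for u,v in B]
pa=np.array([atz(c,*p,.028) for p in a]); pb=np.array([atz(s,*p,.028) for p in b])
print(pa,pa.mean(0)); print(pb,pb.mean(0))
for i in range(4):
    j=np.argmin(np.linalg.norm(pb-pa[i],axis=1)); print(tri((c,*a[i]),(s,*b[j])))
o=get_obs(); print(o['ee_pos'],o['tcp_rot'])
E
```

```text
[[0.443  0.0473 0.028 ]
 [0.4    0.1986 0.028 ]
 [0.5523 0.2424 0.028 ]
 [0.5959 0.0911 0.028 ]] [0.4978 0.1448 0.028 ]
[[0.4022 0.1936 0.028 ]
 [0.5515 0.2347 0.028 ]
 [0.5941 0.0837 0.028 ]
 [0.4449 0.0399 0.028 ]] [0.4982 0.138  0.028 ]
(array([0.4425, 0.0459, 0.0237]), [np.float64(0.0018489221583188468), np.float64(0.0018489221583187585)])
(array([0.4002, 0.198 , 0.0257]), [np.float64(0.0015548310717353067), np.float64(0.001554831071735523)])
(array([0.5507, 0.2418, 0.0232]), [np.float64(0.0007869903004618955), np.float64(0.0007869903004618806)])
(array([0.594 , 0.0898, 0.0229]), [np.float64(0.00037687566942857967), np.float64(0.0003768756694285479)])
[ 0.5211 -0.2182  0.2612] [[-0.0027  1.      0.0004]
 [ 1.      0.0027  0.001 ]
 [ 0.001   0.0004 -1.    ]]
```

Tray centre is about (0.498, 0.142) and the bobbin axis about (0.519, -0.172). I go above the bobbin, then down to its top flange.

Request:
{"api": "jog_arm", "payload": {"commands": [[[0, 4.8, -0.1, 0, 0], [0, 4.8, -0.1, 3, 0], [0, 4.8, -0.1, 7, 0], [0, 4.8, -0.1, 11, 0], [0, 4.8, -0.1, 13.3, 0], [0, 4.8, -0.1, 13.3, 0], [0, 4.8, -0.1, 13.3, 0]]]}}

```text
time: 1.92
ee_pos: [0.5204, -0.1712, 0.1292]
tcp_rot: [[-0.002, 1.0, 0.002], [1.0, 0.002, -0.0], [-0.0, 0.002, -1.0]]
ft_force: [-0.3, 0.4, 0.5]
width: 1.0
grip_force: 0.0
```

```bash
python3 - <<'E'
from h import *
w=snap('wrist','wrist2'); s=snap('side','side2'); o=get_obs(); print(o['ee_pos'],o['ft_force'])
b=cv2.resize(s['color'][170:370,200:400],(480,480),interpolation=cv2.INTER_CUBIC)
im=np.hstack([w['color'],b]); cv2.imwrite('pics/m2.png',cv2.resize(im,(800,343),interpolation=cv2.INTER_AREA))
E
```

```text
[ 0.52027655 -0.17173529  0.12964049] [-0.11783238 -0.42057129  0.68510257]
```

View pics/m2.png

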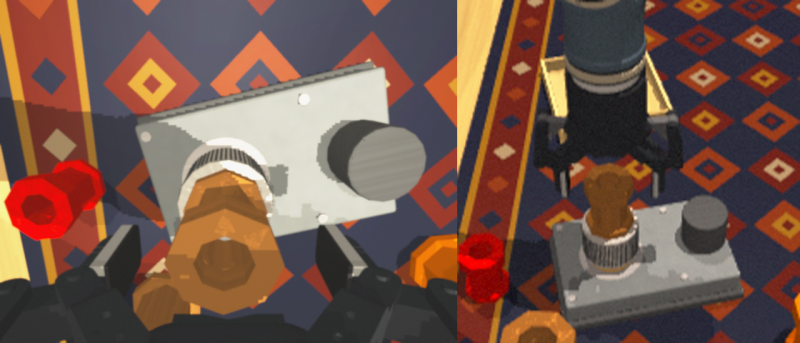

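The picture shows the bobbin's top (224,258) between the pads (135 and 325, midpoint about 230), so it is well centred. Closing.

Request:
{"api": "jog_arm", "payload": {"commands": [[[0.3, 0, 0, 0, 0], [0.6, 0, 0, 0, 0], [0.8, 0, 0, 0, 0], [0.8, 0, 0, 0, 0], [0.8, 0, 0, 0, 0], [0.8, 0, 0, 0, 0]]], "grip_force": 30}}

```text
time: 2.78
ee_pos: [0.5194, -0.1722, 0.129]
tcp_rot: [[0.0, 1.0, 0.001], [1.0, -0.0, -0.0], [-0.0, 0.001, -1.0]]
ft_force: [-0.2, 0.7, 5.7]
width: 0.59
grip_force: 30.7
```

Request:
{"api": "jog_arm", "payload": {"commands": [[[0.8, 0, 0, -0.5, 0], [0.8, 0, 0, -1.5, 0], [0.8, 0, 0, -3, 0], [0.8, 0, 0, -5, 0], [0.8, 0, 0, -7, 0], [0.8, 0, 0, -8, 0], [0.8, 0, 0, -8, 0]]]}}

```text
time: 3.65
ee_pos: [0.5194, -0.1721, 0.2092]
tcp_rot: [[0.0, 1.0, 0.002], [1.0, 0.0, -0.0], [-0.0, 0.002, -1.0]]
ft_force: [-0.5, 0.1, -0.7]
width: 0.589
grip_force: 31.3
```

```bash
python3 - <<'E'
from h import *
w=snap('wrist','wrist3'); s=snap('side','side3'); o=get_obs(); print(o['ee_pos'],o['ft_force'],o['width'],o['grip_force'])
b=cv2.resize(s['color'][150:350,200:400],(480,480),interpolation=cv2.INTER_CUBIC)
im=np.hstack([w['color'],b]); cv2.imwrite('pics/m3.png',cv2.resize(im,(800,343),interpolation=cv2.INTER_AREA))
E
```

```text
[ 0.5185973  -0.1718327   0.20784157] [ 0.70903654  0.07148369 -1.04947901] 0.586792015832435 31.274171099066734
```

View pics/m3.png

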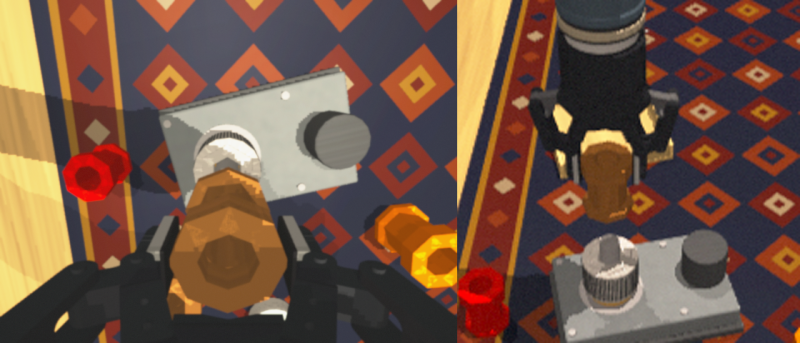

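Bobbin is held at (227,255) in the picture, clear of the spindle; the collar stays on it. On to the tray.

Request:
{"api": "jog_arm", "payload": {"commands": [[[0.8, 3, 0, 0, 0], [0.8, 8, -0.5, 0, 0], [0.8, 13, -1, 0, 0], [0.8, 18, -1.5, 0, 0], [0.8, 23, -2, 0, 0], [0.8, 28, -2, 0, 0], [0.8, 31.4, -2.1, 0, 0], [0.8, 31.4, -2.1, 0, 0]]]}}

```text
time: 4.75
ee_pos: [0.497, 0.1453, 0.2075]
tcp_rot: [[-0.006, 1.0, -0.002], [1.0, 0.006, 0.001], [0.001, -0.002, -1.0]]
ft_force: [-0.4, -0.2, -1.4]
width: 0.588
grip_force: 31.3
```

Request:
{"api": "jog_arm", "payload": {"commands": [[[0.8, 0, 0, 2, 0], [0.8, 0, 0, 6, 0], [0.8, 0, 0, 10, 0], [0.8, 0, 0, 13, 0], [0.8, 0, 0, 15, 0], [0.8, 0, 0, 16, 0], [0.8, 0, 0, 16.4, 0], [0.8, 0, 0, 16.4, 0]]]}}

```text
time: 5.75
ee_pos: [0.4984, 0.1419, 0.0446]
tcp_rot: [[0.0, 1.0, 0.001], [1.0, -0.0, 0.0], [0.0, 0.001, -1.0]]
ft_force: [0.3, 0.1, -0.2]
width: 0.592
grip_force: 31.3
```

```bash
python3 - <<'E'
from h import *
w=snap('wrist','wrist4'); s=snap('side','side4'); o=get_obs(); print(o['ee_pos'],o['ft_force'],o['width'],o['grip_force'])
b=cv2.resize(s['color'][130:290,215:375],(480,480),interpolation=cv2.INTER_CUBIC)
im=np.hstack([w['color'],b]); cv2.imwrite('pics/m4.png',cv2.resize(im,(800,343),interpolation=cv2.INTER_AREA))
E
```

```text
[0.49860414 0.14212817 0.04504467] [-0.66597725  0.16345095 -0.86507217] 0.58690415487374 31.33854277431965
```

View pics/m4.png

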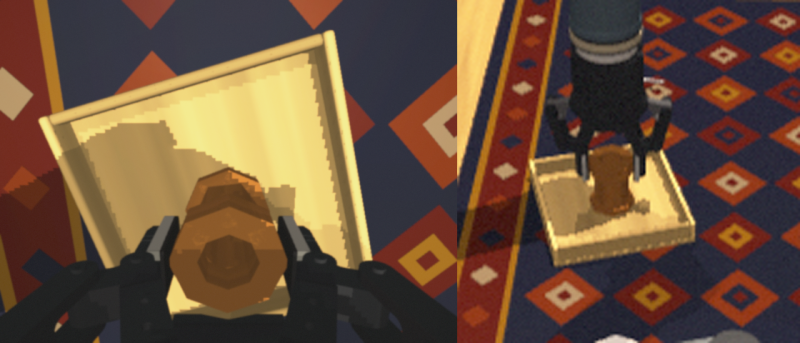

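The picture shows the bobbin inside the tray, near the centre and just above the floor. Lowering the last millimetres.

Request:
{"api": "jog_arm", "payload": {"commands": [[[0.8, 0, 0, 0.15, 0], [0.8, 0, 0, 0.3, 0], [0.8, 0, 0, 0.4, 0], [0.8, 0, 0, 0.4, 0]]]}}

```text
time: 6.35
ee_pos: [0.4979, 0.142, 0.0402]
tcp_rot: [[-0.0, 1.0, -0.0], [1.0, 0.0, -0.0], [-0.0, -0.0, -1.0]]
ft_force: [0.7, -1.0, -0.8]
width: 0.589
grip_force: 31.3
```

Request:
{"api": "jog_arm", "payload": {"commands": [[[0.8, 0, 0, 0.1, 0], [0.8, 0, 0, 0.1, 0], [0.8, 0, 0, 0.1, 0]]]}}

```text
time: 6.72
ee_pos: [0.4981, 0.1421, 0.0395]
tcp_rot: [[-0.0, 1.0, 0.0], [1.0, 0.0, 0.0], [0.0, 0.0, -1.0]]
ft_force: [-1.0, -0.5, 3.0]
width: 0.589
grip_force: 31.5
```

Floor contact felt (3 N). Opening slowly.

Request:
{"api": "jog_arm", "payload": {"commands": [[[0.38, 0, 0, 0, 0], [0.3, 0, 0, 0, 0], [0.15, 0, 0, 0, 0], [0.0, 0, 0, 0, 0], [0, 0, 0, 0, 0], [0, 0, 0, 0, 0]]]}}

```text
time: 7.48
ee_pos: [0.498, 0.1421, 0.0393]
tcp_rot: [[-0.0, 1.0, 0.0], [1.0, 0.0, 0.0], [0.0, 0.0, -1.0]]
ft_force: [0.8, 0.2, -0.0]
width: 1.003
grip_force: 0.0
```

Request:
{"api": "jog_arm", "payload": {"commands": [[[0, 0, 0, -1, 0], [0, 0, 0, -4, 0], [0, 0, 0, -8, 0], [0, 0, 0, -12, 0], [0, 0, 0, -16, 0], [0, 0, 0, -17, 0], [0, 0, 0, -17, 0]]]}}

```text
time: 8.35
ee_pos: [0.498, 0.142, 0.2098]
tcp_rot: [[0.0, 1.0, 0.001], [1.0, -0.0, 0.0], [0.0, 0.001, -1.0]]
ft_force: [-0.2, -0.9, -0.7]
width: 0.999
grip_force: 0.0
```

```bash
python3 - <<'E'
from h import *
np.set_printoptions(precision=4,suppress=True)
w=snap('wrist','wrist5'); s=snap('side','side5'); c=snap('scene','scene5'); o=get_obs(); print(o['ee_pos'],o['ft_force'],o['width'],o['q'])
b=cv2.resize(s['color'][165:335,215:385],(480,480),interpolation=cv2.INTER_CUBIC)
im=np.hstack([w['color'],b]); cv2.imwrite('pics/m5.png',cv2.resize(im,(800,343),interpolation=cv2.INTER_AREA))
E
```

```text
[0.497  0.1417 0.2078] [ 0.29   -0.499   0.3926] 1.0006657682684446 [-11.5667  14.078  -10.663  110.1467   3.0881  56.2188 -23.6416]
```

View pics/m5.png

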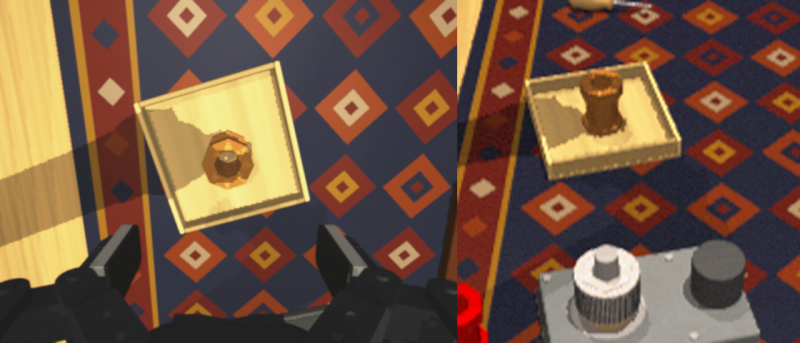

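Bobbin stands upright in the tray, centre (228,158) in the picture, let go. The collar is on the spindle at (607,270). I move to a viewing place above the winder and fit the collar's outline by code.

Request:
{"api": "jog_arm", "payload": {"commands": [[[0, -3, 0.2, -1, 0], [0, -9, 0.6, -2.6, 0], [0, -15, 1, -2.6, 0], [0, -21, 1.5, -2.6, 0], [0, -27, 2, -2.6, 0], [0, -32, 2.1, -2.6, 0], [0, -34.2, 2.1, -2.6, 0], [0, -34.2, 2.1, -2.6, 0]]]}}

```text
time: 9.5
ee_pos: [0.518, -0.2017, 0.2337]
tcp_rot: [[0.004, 1.0, -0.003], [1.0, -0.004, 0.0], [0.0, -0.003, -1.0]]
ft_force: [0.4, 0.7, -0.1]
width: 1.002
grip_force: 0.0
```

Request:
{"api": "jog_arm", "payload": {"commands": [[[0, 0, 0, 0, 0], [0, 0, 0, 0, 0]]]}}

```text
time: 9.75
ee_pos: [0.5192, -0.198, 0.235]
tcp_rot: [[-0.003, 1.0, -0.0], [1.0, 0.003, 0.001], [0.001, -0.0, -1.0]]
ft_force: [1.0, -0.2, -0.8]
width: 1.001
grip_force: 0.0
```

```bash
cat > fit.py <<'E'
from h import *
np.set_printoptions(precision=4,suppress=True)
def fit(c,x0,y0,z,r,half=.008):
    g=cv2.GaussianBlur(cv2.cvtColor(c['color'],cv2.COLOR_BGR2GRAY),(0,0),1).astype(np.float32)
    th=np.linspace(0,2*np.pi,120,endpoint=False); best=[]
    def samp(x,y,R):
        p=proj(c,np.c_[x+R*np.cos(th),y+R*np.sin(th),np.full(120,z)]).astype(np.float32)
        return cv2.remap(g,p[None,:,0],p[None,:,1],cv2.INTER_LINEAR)[0]
    for x in np.arange(x0-half,x0+half,.0005):
        for y in np.arange(y0-half,y0+half,.0005):
            d=samp(x,y,r+.0015)-samp(x,y,r-.0015); best.append((np.median(np.abs(d)),x,y))
    best=sorted(best)[::-1][:6]; b=np.array(best); return b[0],b[:,1:].mean(0)
E
python3 - <<'E'
from fit import *
w=snap('wrist','wrist6'); s=load('side5'); o=get_obs(); print(o['ee_pos'],o['q'][-1])
for n,c in(('wrist',w),('side',s),('wrist5cm',load('wrist1'))):
    print(n,'collar',fit(c,.519,-.172,.096,.030),'spindle',fit(c,.519,-.172,.12,.011))
print(fit(load('wrist5'),.498,.142,.07,.024), fit(load('side5'),.498,.142,.07,.024))
E
```

```text
[ 0.5192 -0.1983  0.2352] 17.1536839709903
wrist collar (array([58.1113,  0.5175, -0.1725]), array([ 0.5177, -0.1724])) spindle (array([74.0923,  0.5175, -0.167 ]), array([ 0.5175, -0.1672]))
side collar (array([64.9331,  0.5195, -0.1745]), array([ 0.5195, -0.1747])) spindle (array([44.9238,  0.5195, -0.1735]), array([ 0.5194, -0.1733]))
wrist5cm collar (array([33.1914,  0.5165, -0.1785]), array([ 0.5162, -0.1782])) spindle (array([67.7588,  0.513 , -0.1725]), array([ 0.5132, -0.1727]))
(array([52.627 ,  0.4975,  0.142 ]), array([0.497 , 0.1417])) (array([13.0146,  0.4935,  0.135 ]), array([0.4934, 0.1343]))
```

Collar axis: wrist (0.5177,-0.1724), side (0.5195,-0.1747); I use (0.519,-0.173). The grasp height must keep the gripper body clear of the spindle end, so TCP is 0.062 now and 0.050 when home.

Request:
{"api": "jog_arm", "payload": {"commands": [[[0, 2.7, 0, 0, 0], [0, 2.7, 0, 4, 0], [0, 2.7, 0, 8, 0], [0, 2.7, 0, 12, 0], [0, 2.7, 0, 15, 0], [0, 2.7, 0, 17, 0], [0, 2.7, 0, 17.3, 0], [0, 2.7, 0, 17.3, 0]]]}}

```text
time: 10.8
ee_pos: [0.5196, -0.1726, 0.0629]
tcp_rot: [[-0.001, 1.0, 0.001], [1.0, 0.001, -0.0], [-0.0, 0.001, -1.0]]
ft_force: [-0.2, 0.1, -0.2]
width: 0.998
grip_force: 0.0
```

Request:
{"api": "jog_arm", "payload": {"commands": [[[0.2, 0, 0, 0, 0], [0.4, 0, 0, 0, 0], [0.6, 0, 0, 0, 0], [0.6, 0, 0, 0, 0], [0.6, 0, 0, 0, 0], [0.6, 0, 0, 0, 0]]], "grip_force": 40}}

```text
time: 11.55
ee_pos: [0.5199, -0.1731, 0.0636]
tcp_rot: [[0.0, 1.0, 0.002], [1.0, -0.0, -0.0], [-0.0, 0.002, -1.0]]
ft_force: [-0.7, 0.4, 5.7]
width: 0.695
grip_force: 42.7
```

```bash
python3 - <<'E'
from fit import *
s=snap('side','side7'); print('side collar',fit(s,.519,-.172,.096,.030))
o=get_obs(); print(o['ee_pos'],o['ft_force'],o['ft_torque'],o['width'],o['q'])
E
```

```text
side collar (array([32.5713,  0.521 , -0.177 ]), array([ 0.5207, -0.1764]))
[ 0.5199 -0.1731  0.0636] [-0.7863 -0.0515  5.2812] [ 0.0778  0.1498 -0.0011] 0.6973031618037326 [ 13.8008  26.9368   0.2663 113.9452  -0.2153  38.9807  14.1975]
```

The collar is gripped (59 mm) with 5 N of downward load. Turning clockwise (positive about tool z) under a light press.

Request:
{"api": "jog_arm", "payload": {"commands": [[[0.6, 0, 0, 0, 0.08], [0.6, 0, 0, 0, 0.16], [0.6, 0, 0, 0, 0.24], [0.6, 0, 0, 0, 0.32], [0.6, 0, 0, 0, 0.4], [0.6, 0, 0, 0, 0.4]]]}}

```text
time: 12.35
ee_pos: [0.5195, -0.1737, 0.0636]
tcp_rot: [[0.39, 0.921, 0.002], [0.921, -0.39, -0.001], [-0.0, 0.002, -1.0]]
ft_force: [-1.7, -0.4, 7.1]
width: 0.699
grip_force: 42.8
```

Request:
{"api": "jog_arm", "payload": {"commands": [[[0.6, 0, 0, 0.05, 0.05], [0.6, 0, 0, 0.1, 0.1], [0.6, 0, 0, 0.1, 0.15], [0.6, 0, 0, 0.1, 0.2], [0.6, 0, 0, 0.1, 0.2]]]}}

```text
time: 12.98
ee_pos: [0.5193, -0.1738, 0.0634]
tcp_rot: [[0.565, 0.825, 0.001], [0.825, -0.565, -0.001], [0.0, 0.001, -1.0]]
ft_force: [-3.7, 0.5, 14.3]
width: 0.696
grip_force: 43.4
```

Request:
{"api": "jog_arm", "payload": {"commands": [[[0.6, 0, 0, 0, 0.05], [0.6, 0, 0, 0, 0.1], [0.6, 0, 0, 0, 0.1]]]}}

```text
time: 13.35
ee_pos: [0.5192, -0.1738, 0.0634]
tcp_rot: [[0.645, 0.764, 0.001], [0.764, -0.645, -0.001], [0.0, 0.001, -1.0]]
ft_force: [-4.5, 0.5, 14.3]
width: 0.695
grip_force: 43.4
```

Request:
{"api": "jog_arm", "payload": {"commands": [[[0.6, 0, 0, 0, 0.05], [0.6, 0, 0, 0, 0.1], [0.6, 0, 0, 0, 0.1]]]}}

```text
time: 13.72
ee_pos: [0.5189, -0.174, 0.0633]
tcp_rot: [[0.718, 0.696, 0.0], [0.696, -0.718, -0.001], [-0.0, 0.001, -1.0]]
ft_force: [-4.2, -0.9, 13.5]
width: 0.697
grip_force: 43.4
```

Request:
{"api": "jog_arm", "payload": {"commands": [[[0.6, 0, 0, 0, 0.05], [0.6, 0, 0, 0, 0.1], [0.6, 0, 0, 0, 0.1]]]}}

```text
time: 14.1
ee_pos: [0.519, -0.1735, 0.0626]
tcp_rot: [[0.784, 0.621, 0.001], [0.621, -0.784, -0.0], [0.0, 0.001, -1.0]]
ft_force: [-3.0, -0.1, 8.1]
width: 0.697
grip_force: 42.8
```

Request:
{"api": "jog_arm", "payload": {"commands": [[[0.6, 0, 0, 0, 0.05], [0.6, 0, 0, 0, 0.1], [0.6, 0, 0, 0, 0.1]]]}}

```text
time: 14.48
ee_pos: [0.5185, -0.1727, 0.0611]
tcp_rot: [[0.841, 0.541, -0.001], [0.541, -0.841, 0.0], [-0.001, -0.001, -1.0]]
ft_force: [-0.5, -0.0, -3.1]
width: 0.7
grip_force: 43.6
```

The force fell from 14 N to -3 N at about 1.0 rad total, so the keyways are over the pins. Pushing down a little to verify.

Request:
{"api": "jog_arm", "payload": {"commands": [[[0.6, 0, 0, 0.1, 0.03], [0.6, 0, 0, 0.2, 0.03], [0.6, 0, 0, 0.3, 0.03], [0.6, 0, 0, 0.4, 0.03], [0.6, 0, 0, 0.4, 0.03]]], "grip_force": 70}}

```text
time: 15.1
ee_pos: [0.5189, -0.1728, 0.0574]
tcp_rot: [[0.857, 0.515, -0.0], [0.515, -0.857, 0.0], [0.0, -0.0, -1.0]]
ft_force: [-3.1, 1.7, 4.7]
width: 0.687
grip_force: 76.0
```

Request:
{"api": "jog_arm", "payload": {"commands": [[[0.6, 0, 0, 0.15, 0], [0.6, 0, 0, 0.3, 0], [0.6, 0, 0, 0.45, 0], [0.6, 0, 0, 0.6, 0], [0.6, 0, 0, 0.65, 0], [0.6, 0, 0, 0.65, 0], [0.6, 0, 0, 0.65, 0]]]}}

```text
time: 15.98
ee_pos: [0.519, -0.1728, 0.0521]
tcp_rot: [[0.857, 0.515, 0.0], [0.515, -0.857, 0.001], [0.001, -0.001, -1.0]]
ft_force: [-5.3, 2.5, 16.2]
width: 0.688
grip_force: 77.5
```

Request:
{"api": "jog_arm", "payload": {"commands": [[[0.6, 0, 0, 0.05, 0], [0.6, 0, 0, 0.05, 0], [0.6, 0, 0, 0.05, 0], [0.6, 0, 0, 0.05, 0]]]}}

```text
time: 16.48
ee_pos: [0.519, -0.1728, 0.0521]
tcp_rot: [[0.857, 0.515, 0.0], [0.515, -0.857, 0.001], [0.001, -0.001, -1.0]]
ft_force: [-7.2, 4.6, 20.3]
width: 0.693
grip_force: 78.0
```

```bash
python3 - <<'E'
from fit import *
s=snap('side','side8'); o=get_obs(); print(o['ee_pos'],o['ft_force'],o['ft_torque'],o['width'],o['grip_force'])
for t in('side7','side8'):
    for z in(.096,.092,.088,.084): print(t,z,fit(load(t),.519,-.174,z,.030,.005)[0])
d=cv2.absdiff(load('side5')['color'],s['color']).max(2)[180:250,250:325]; print('tray diff',(d>40).sum())
E
```

```text
[ 0.519  -0.1728  0.0521] [-7.5896  3.8222 19.1149] [0.579  1.5716 0.0032] 0.6893549069512256 77.96013794839382
side7 0.096 [32.5713  0.521  -0.177 ]
side7 0.092 [32.522   0.5205 -0.173 ]
side7 0.088 [31.8652  0.5205 -0.1695]
side7 0.084 [26.0596  0.5205 -0.169 ]
side8 0.096 [ 8.1279  0.5185 -0.179 ]
side8 0.092 [14.1523  0.519  -0.179 ]
side8 0.088 [18.126   0.519  -0.1785]
side8 0.084 [19.7607  0.5185 -0.176 ]
tray diff 3441
```

The last 0.5 mm raised the force to 20 N without any further sinking, which means a hard stop. The side fit puts the collar top at about 0.084, 12 mm lower than before, so it is home. Handing in.

```bash
python3 -c "
from bench import finish_job
print(finish_job())"
```

```text
the job is handed in; nothing more can be done
None
```

I handed the job in with the bobbin standing upright and released in the tray, and the collar turned about 1.0 rad and still held against its home seat at about 20 N; the interface returned no verdict.

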